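# Weigh a rock specimen on a sliding-beam lever balance

### The arm

A 6-joint arm with a two-finger parallel gripper is mounted at the origin on a cart in front of the work surface, level with it; the furniture and walls round the work are solid. World frame = base frame: x ahead of the robot, y to its left, z up, the work surface at z = 0. Lengths are in m, angles in rad, forces in N, time in s.
With the tool pointing down it reaches from about 0.35 to 0.85 m from the base axis. Payload 8.1 kg.
Tool frame: the origin (TCP) lies at the very end of the fingers, on their centre line; the grasp point (between the pads) lies 19 mm behind it; z points along the fingers, y is the line along which they close (so a half turn about z gives the same grasp; the last joint's range is limited). The gripper opens to 93 mm and grips with 3 to 60 N. Pads are 15 mm wide; open, the fingers measure 128 mm over their backs; the gripper's body (75 mm by 188 mm) begins 65 mm behind the grasp point.
Start: joints at [-1.352, 0.13, 1.488, -0, 1.523, -0.085], TCP at [0.18, -0.573, 0.219] pointing down, gripper open.
Joint ranges: [-2.96, 2.96], [-0.89, 2.26], [0.02, 2.5], [-1.34, 4.48], [0, 2.73], [-2.66, 2.66]. Speed limits (rad/s): [2.39, 2.39, 2.79, 3.14, 3.14, 3.14].

### API

Orientations are given as a rotation vector (axis times angle).
In Python, from plant import robot gives the robot as it stands. The module is installed in compiled form; this text tells all that it offers.
- The arm moves only by the tool play_rows, never from a script. Its argument "increments" is text: rows parted by semicolons, each of 5 numbers parted by spaces: the shift along the tool's x, y, z in mm, then the turn about the tool's z in degrees, then the closure, from -1 (fully open) to 1 (shut). In form: dx dy dz yaw claw; .... A call has 1 to 20 rows; each row is the pose to reach, as a shift and turn from the pose commanded when the call began, along the tool's axes at that moment; what a row does not reach only later rows make up. A row lasts 1/10 s, in which the tool goes at most 50 mm and 8.59 degrees, less where a joint would pass 70% of its speed; a pose out of reach is approached as far as the arm can. A call with a gripper value outside its range is refused whole. The fingers move at their own pace and stop on an object; "force" is the grip in N (left out, the last holds). Time passes only in rows, so rows that repeat a pose let the fingers close. It gives the time, the measured TCP pose, the force, the opening and the grip force at its end, in the units of the state.
- robot.read_state(): the state, without advancing time (a new reading comes with each control period).
- robot.read_camera(name): name is "scene" or "top"; returns the picture (400x640x3 uint8, blue, green, red); there is no depth.
- robot.calibration(name): a dict with "vertical_fov" (degrees; the focal length in pixels is half the picture's height over the tangent of half this angle, whatever the lens; pixels are square), "cx", "cy" (the principal point, pixels), "rvec" (rotation vector, rad) and "tvec" (3), from world to camera coordinates, as OpenCV has them. Camera axes: x right, y down, z forward; pixel columns grow to the right and rows downward; lengths in m; the calibration is good to about 2 mm. A picture is of the moment at which its call begins. calibration takes no time and is no camera call.
- robot.close_job(): hands the job in; it is judged then, once.
Trained networks look in the newest picture that a camera, given by its name, has taken for a name from the list of things; names that differ only in an ending like _2 or _b are one class to them, and where a whole thing is asked for, a point or a joint stands for the part that bears it (a point fixed in the world has none). Each returns a list of dicts, best first, with "conf" (0 to 1); they miss things now and then, are a little off and sometimes report something else, mostly with a low value. They report only what shows in the picture. A call takes as long as a camera call. They do not tell look-alikes from the thing itself.
- robot.recognise(camera, query): "centre" ([x, y, z] in m, in world coordinates, good to about 4 mm: the middle of the surface that is visible of it).
- robot.regions_of(camera, query): "pixels" (400x640 bool, what is visible of it).
- robot.landmark_of(camera, query): "centre" ([x, y, z] in m, in world coordinates, good to about 4 mm: a listed point, or the origin of a listed thing).
The state is a dict: "t": time; "q": joint angles; "dq": joint speeds; "joint_torque": joint torques, N m; "tool_pos": TCP position; "orientation": TCP orientation; "force": force on the tool from outside, world axes, zero at the start; "wrist_torque": the same for the moment, N m; "opening": finger opening in m; "gripper_force": force on a finger pad.
Only numpy, scipy, OpenCV 4.12 (cv2) and the standard library are available. Lean on these libraries where they do the work, as an engineer would, in place of code of your own. Each camera call takes 0.05 s, during which the arm holds its last target. There are 200 camera calls.

### The job

Weigh the brick-shaped feldspar specimen on the lever balance: set it gently in the dish at the end of the beam and let go, then slide the loaded beam along through its yoke until it balances level on the stand's edge, clear of both stops, and leave it balancing there by itself with the specimen in the dish. Go gently, for the edge takes no more than 30 N, and leave the other specimens and tools where they lie.

Things in the scene. Friction and masses are not known exactly. Their poses are not given: they have to be found in the camera images.
- feldspar: the specimen to weigh: a brick-shaped block of pale feldspar, 51 (x) x 57 (y) x 42 mm high, the only brick-shaped stone; origin in the middle of its underside, z up. Its mass is not known (0.12 to 0.34 kg). Its +y and -y sides are upright from 8 to 28 mm up, its +x side slopes in above 16 mm: grasp it across y, tips 10 mm or more above its underside, to clear the dish's rim.
- beam: loose aluminium bar, 28 wide (x) x 440 long (y) x 16 mm thick (z), ruled with fine lines, a round dish on top near its -y end; origin in the middle of the bar's underside, +y towards its bare end. It lies across the stand's edge, through the yoke, dish end low at first (about 0.095 rad). Mass 0.36 to 0.56 kg, not known; empty it balances at its y = -19 mm.
- pan (a point): middle of the top face of the dish's floor: on the beam at y = -146 mm, 20 mm above the bar's underside; axes as the beam's. The floor is 76 mm across; the rim stands 8 mm above it, 88 mm across inside, 92 mm outside (beam y = -192 to -100 mm).
- post (a point): middle of the top of the finger post, an upright round steel pin 12 mm thick and 34 mm tall on the bar's dish end (beam y = -210 mm, top 50 mm above the bar's underside); axes as the beam's. Pinch it across x to slide the beam through the yoke (friction 0.5 to 0.7 on the edge) or raise its dish end: the nearer to balance, the less weight is felt here.
- stand: the balance's stand, bolted down: grey base 70 (x) x 300 (y) x 9 mm, origin in the middle of its underside on the worktop; y runs along the beam, the dish side is -y. Rubber-tipped stops at y = -130 and +130 mm, 12 mm lower than the edge, hold a tipped beam at about 0.095 rad; level, it touches neither. From the beam, which weighs 4.5 to 9 N loaded, the stand must never take more than 30 N.
- edge (a point): the fulcrum: middle of the top of the steel wedge, 45 mm above the worktop, blunt, 8 mm wide (y); axes as the stand's. Let go level, the beam stays so only while its centre of mass is over these 8 mm, else it tips to a stop; it may rock a little for some seconds, which does not matter. The balance point, not known, is between y = -38 and -85 mm of the beam, so the beam slides about 50 to 115 mm along its +y.
- yoke (a point): middle of the yoke's keeper pin, 68.5 mm above the worktop, over the edge; axes as the stand's. Two cheeks, 36 mm apart inside (x), 18 mm long (y), 75 mm high above the worktop, and the pin (7 mm thick, 57 mm long with its ends) keep the beam in: 4 mm play at each side and 4 mm above it, so it can slide and tip but not be lifted out.
- quartz: bystander: irregular yellowish quartz stone, 59 x 68 x 57 mm, origin in the middle of its underside.
- hematite: bystander: dark faceted hematite lump, 59 x 75 x 48 mm, origin in the middle of its underside.
- horn_coral: bystander: cone-shaped fossil standing upright, 42 x 42 x 66 mm, origin in the middle of its underside.
- lens: bystander: folding hand lens lying open, 27 x 70 x 10 mm, origin in the middle of its underside.
- mica_book: bystander: flat stone, 52 x 62 x 28 mm, origin in the middle of its underside.
Things that resemble listed ones, but are neither listed nor needed, are in the scene too. Leave any orange look-alike of the feldspar alone.

How it is judged:
By the outcome, as a careful person would: the job done as asked, in the order asked, and still so for the second after the job is handed in, with the robot touching nothing.
It also fails if it takes over 72 s, if anything falls off the work surface, if the arm or the gripper's body presses on something with over 40 N, if the wrist force passes 120 N, or if a joint passes its speed limit or range.

## Working session

There is one attempt and no reset: what is moved stays moved. The work goes in short steps, Python scripts to look and compute and a tool call to move; the robot and the scene stay as the last step left them, time stands still between calls to the robot, and variables do not carry over. Pictures are saved under pics/ and viewed, at most 10 in all, crops included, and the job is handed in when it is done.

Besides the shell and the picture viewer there is one more tool, called after ">>>" as name(argument=value, ...) on one line, values as JSON. play_rows: Moves the arm, as the interface text tells. Its arguments: {"type":"object","properties":{"increments":{"type":"string"},"force":{"type":"number"}},"required":["increments"]}

```bash
mkdir -p pics; python3 - <<'E'
from plant import robot
import cv2
for c in ("scene","top"):
    cv2.imwrite(f"pics/{c}0.png",robot.read_camera(c)); k=robot.calibration(c); print(c,k)
    for q in ("feldspar","beam","stand","quartz","mica_book","hematite","horn_coral","lens"):
        print(q,[(d["centre"].round(3) if hasattr(d["centre"],"round") else d["centre"],round(d["conf"],2)) for d in robot.landmark_of(c,q)][:4])
    for q in ("pan","post","edge","yoke"):
        print(q,[(d["centre"],round(d["conf"],2)) for d in robot.landmark_of(c,q)][:2])
s=robot.read_state();print(s["t"],s["tool_pos"],s["orientation"],s["force"])
E
```

```text
scene {'vertical_fov': 44.981131757637286, 'cx': 316.6167175779247, 'cy': 203.27045698160157, 'rvec': array([ 1.01988035, -2.11642462,  1.27149927]), 'tvec': array([0.23529561, 0.27396319, 1.65694911])}
feldspar [([0.4221, 0.1882, 0.0766], 0.54), ([0.5303, -0.1931, 0.0027], 0.43)]
beam [([0.4525, 0.4054, 0.0446], 0.62)]
stand [([0.4547, 0.4207, -0.0007], 0.56)]
quartz [([0.4082, -0.2425, -0.0001], 0.41)]
mica_book []
hematite []
horn_coral []
lens [([0.359, 0.2128, -0.001], 0.47)]
pan [([0.4244, 0.2499, 0.0476], 0.69), ([0.4519, 0.4176, -0.0018], 0.32)]
post [([0.4191, 0.1879, 0.0779], 0.77)]
edge [([0.4492, 0.4196, 0.0427], 0.56)]
yoke [([0.4502, 0.4208, 0.0675], 0.56)]
top {'vertical_fov': 52.496654206981574, 'cx': 313.3988615170605, 'cy': 202.8774373573554, 'rvec': array([ 2.14473942, -2.10494451,  0.194539  ]), 'tvec': array([-0.12189526,  0.50018804,  1.2970223 ])}
feldspar [([0.4633, -0.6314, 0.0007], 0.53), ([0.5292, -0.1873, -0.0026], 0.44)]
beam [([0.4492, 0.4041, 0.043], 0.72)]
stand [([0.4499, 0.422, -0.001], 0.88)]
quartz [([0.4037, -0.2458, -0.0027], 0.66)]
mica_book [([0.5742, -0.2712, -0.0014], 0.61)]
hematite [([0.4299, -0.1154, 0.0006], 0.7)]
horn_coral [([0.6016, 0.1203, -0.0022], 0.53)]
lens [([0.3603, 0.2165, -0.0019], 0.42)]
pan [([0.4261, 0.2593, 0.0486], 0.85), ([0.6015, 0.1188, -0.0004], 0.32)]
post [([0.4165, 0.1896, 0.0745], 0.97)]
edge [([0.4499, 0.4226, 0.0452], 0.77)]
yoke [([0.4518, 0.4183, 0.0692], 0.58)]
1.3 [ 0.17950011 -0.57250411  0.21861602] [-3.10536906e+00 -4.75337792e-01 -4.10461695e-06] [-1.18409903 -0.0093035  -0.08021641]
```

View pics/top0.png

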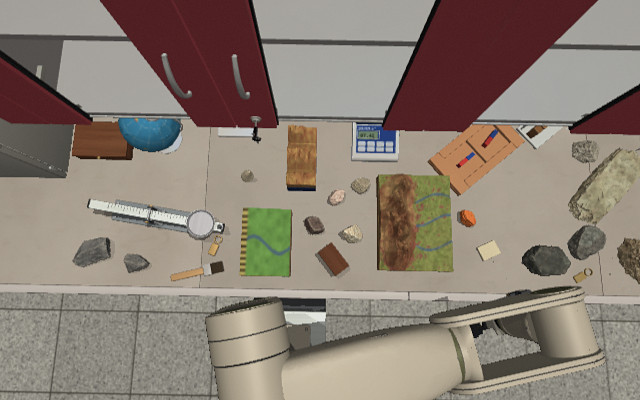

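View pics/scene0.png

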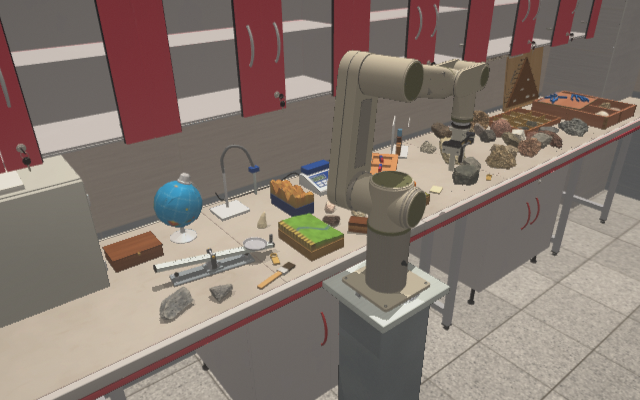

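Candidates in the top view: orange block (467,217), pinkish pale block (337,197), grey-beige flat stone (361,185, mica), yellowish stone (350,234, quartz), dark lump (314,225, hematite). The pale block at (337,197) fits, so I'll check it in a close crop.

```bash
cat > h.py <<'E'
from plant import robot
import cv2, numpy as np
def cam(c):
    k=robot.calibration(c); f=200/np.tan(np.radians(k["vertical_fov"]/2))
    K=np.array([[f,0,k["cx"]],[0,f,k["cy"]],[0,0,1]]); return K,np.array(k["rvec"]),np.array(k["tvec"])
def proj(c,P):
    K,r,t=cam(c); return cv2.projectPoints(np.atleast_2d(np.array(P,float)),r,t,K,None)[0][:,0]
def unproj(c,uv,z):
    K,r,t=cam(c); R=cv2.Rodrigues(r)[0]; uv=np.atleast_2d(np.array(uv,float))
    d=(np.linalg.inv(K)@np.c_[uv,np.ones(len(uv))].T).T@R; o=-R.T@t
    return o+d*((z-o[2])/d[:,2])[:,None]
E
python3 - <<'E'
from h import *
im=cv2.imread("pics/top0.png")
a=cv2.resize(im[170:250,290:390],None,fx=6,fy=6,interpolation=cv2.INTER_CUBIC)
cv2.imwrite("pics/crop1.png",a)
robot.read_camera("top")
for d in robot.regions_of("top","feldspar"):
    m=d["pixels"].astype(np.uint8); c=cv2.findContours(m,0,2)[0]; c=max(c,key=cv2.contourArea)
    W=unproj("top",c[:,0],0.03)[:,:2]
    print(d["conf"],m.sum(),W.mean(0),cv2.minAreaRect((W*1000).astype(np.float32)))
E
```

```text
0.7 208 [ 0.46390944 -0.62895194] ((465.4369812011719, -624.8881225585938), (46.57355880737305, 51.252098083496094), 87.29535675048828)
0.64 1441 [0.43744826 0.29948119] ((428.79425048828125, 308.0699157714844), (87.38076782226562, 244.13723754882812), 2.369235038757324)
0.5 164 [ 0.5295619  -0.19181418] ((530.4119873046875, -191.37518310546875), (38.23179244995117, 58.04834747314453), 46.44287872314453)
```

View pics/crop1.png

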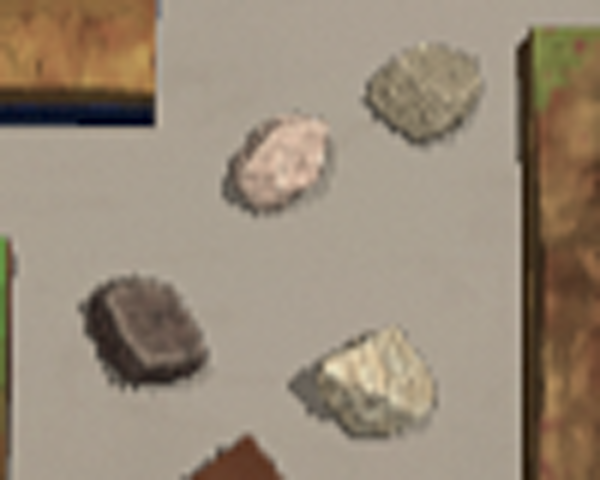

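```bash
python3 - <<'E'
from h import *
for c in("top","scene"):
    K,r,t=cam(c); print(c,-cv2.Rodrigues(r)[0].T@t, proj(c,[[.53,-.19,.02]]))
im=cv2.imread("pics/top0.png"); u,v=proj("top",[.53,-.19,.02])[0].astype(int)
a=cv2.resize(im[v-14:v+14,u-16:u+16],(384,336),interpolation=cv2.INTER_CUBIC)
im=cv2.imread("pics/scene0.png"); u,v=proj("scene",[.53,-.19,.02])[0].astype(int)
b=cv2.resize(im[v-14:v+14,u-16:u+16],(384,336),interpolation=cv2.INTER_CUBIC)
cv2.imwrite("pics/crop2.png",np.hstack([a,b]))
E
```

```text
top [ 0.25744088 -0.11590761  1.36660272] [[336.4229653  196.68708849]]
scene [-0.92178621  0.99954879  1.01346564] [[329.88738327 205.80048932]]
```

View pics/crop2.png

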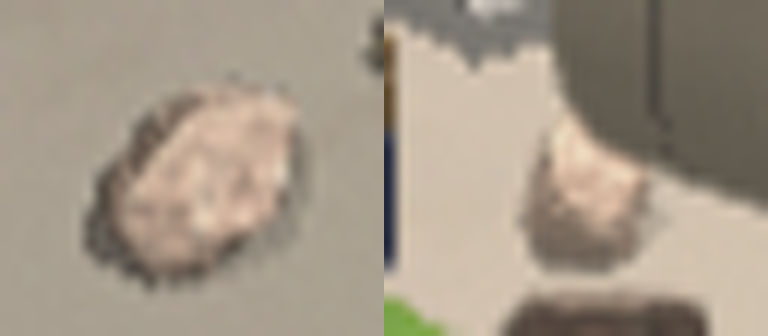

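```bash
python3 - <<'E'
from h import *
ims=[robot.read_camera("top").astype(float) for _ in range(4)]
im=np.mean(ims,0); print(np.std(ims,0).mean())
for name,(x,y) in {"feld":(.53,-.19),"orange":(.464,-.628)}.items():
    u,v=proj("top",[x,y,.02])[0].astype(int); p=im[v-14:v+15,u-16:u+17]; bg=np.median(p.reshape(-1,3),0)
    d=np.abs(p-bg).max(2)
    big=cv2.resize(p,None,fx=8,fy=8,interpolation=cv2.INTER_CUBIC); D=np.abs(big-bg).max(2)
    sat=(big[...,2]-big[...,0])-(bg[2]-bg[0])
    for lab,m in(("all",D>22),("pink",sat>12)):
        m=m.astype(np.uint8); c=max(cv2.findContours(m,0,2)[0],key=cv2.contourArea)[:,0]
        uv=(c+.5)/8-.5+[u-16,v-14]
        W=unproj("top",uv,.015 if lab=="all" else .035)[:,:2]*1000
        print(name,lab,"area",cv2.contourArea(W.astype(np.float32)),"ctr",cv2.minEnclosingCircle(W.astype(np.float32))[0])
        a=np.arange(0,180,10); print([(int(k),round(np.ptp(W@[np.cos(np.radians(k)),np.sin(np.radians(k))]))) for k in a])
E
```

```text
0.7095079097969584
feld all area 1086.9402024853043 ctr (540.207763671875, -193.6875)
[(0, 39), (10, 37), (20, 36), (30, 35), (40, 34), (50, 34), (60, 35), (70, 38), (80, 40), (90, 44), (100, 48), (110, 50), (120, 51), (130, 50), (140, 48), (150, 44), (160, 44), (170, 42)]
feld pink area 1521.480746875517 ctr (529.7860107421875, -192.6166534423828)
[(0, 49), (10, 47), (20, 44), (30, 42), (40, 41), (50, 38), (60, 38), (70, 40), (80, 42), (90, 47), (100, 52), (110, 56), (120, 59), (130, 59), (140, 59), (150, 58), (160, 56), (170, 51)]
orange all area 3078.800040287897 ctr (466.490478515625, -626.442626953125)
[(0, 62), (10, 64), (20, 66), (30, 69), (40, 70), (50, 71), (60, 72), (70, 71), (80, 68), (90, 65), (100, 65), (110, 63), (120, 63), (130, 61), (140, 60), (150, 59), (160, 59), (170, 60)]
orange pink area 2415.5425408901647 ctr (464.8051452636719, -623.9395751953125)
[(0, 58), (10, 61), (20, 64), (30, 65), (40, 65), (50, 64), (60, 63), (70, 61), (80, 58), (90, 53), (100, 51), (110, 51), (120, 52), (130, 52), (140, 53), (150, 54), (160, 55), (170, 57)]
```

The right crop target is the pale pink brick at (337,197), with its long axis (y) running about 140° in world axes. The orange block at (467,217) is the look-alike. I'll hover above the pale one.

```bash
cat >> h.py <<'E'
def go(x,y,z,ang=None):
    """increments from the current tool pose to world x,y,z with tool y at world angle ang (deg, mod 180)"""
    s=robot.read_state(); R=cv2.Rodrigues(np.array(s["orientation"],float))[0]; p=np.array(s["tool_pos"])
    d=R.T@(np.array([x,y,z])-p)*1000; a=np.degrees(np.arctan2(R[1,1],R[0,1])); w=0
    if ang is not None: w=-((ang-a+90)%180-90)
    print("inc",d.round(1),"yaw",round(w,1),"| tcp",p.round(4),"tooly",round(a,1),"t",round(s["t"],2),"q6",round(s["q"][5],2),
     "F",np.round(s["force"],2),"tilt",np.round(R[:,2],3),"open",round(s["opening"],4),"gf",round(s["gripper_force"],1))
E
python3 -c "
from h import *
go(.53,-.19,.12,140)"
```

```text
inc [ 448.9 -260.2   98.7] yaw -32.6 | tcp [ 0.1795 -0.5725  0.2187] tooly -72.6 t 1.6 q6 -0.09 F [-0.55  0.42 -0.64] tilt [ 0. -0. -1.] open 0.0931 gf 0.0
```

>>> play_rows(increments="45 -26 0 -8 -0.62;90 -52 0 -16 -0.62;135 -78 0 -24 -0.62;180 -104 0 -32 -0.62;225 -130 0 -32.6 -0.62;270 -156 0 -32.6 -0.62;315 -182 15 -32.6 -0.62;360 -208 40 -32.6 -0.62;405 -234 70 -32.6 -0.62;449 -260 99 -32.6 -0.62;449 -260 99 -32.6 -0.62;449 -260 99 -32.6 -0.62;449 -260 99 -32.6 -0.62", force=20)

```text
t: 2.9
tool_pos: [0.53, -0.1893, 0.119]
orientation: [-2.845, -1.331, 0.002]
force: [-0.4, -0.1, 0.4]
opening: 0.0753
gripper_force: 0.0
```

```bash
python3 - <<'E'
from h import *
go(.53,-.19,.012,140)
ims=[robot.read_camera(c) for c in("top","scene")]; out=[]
for c,im in zip(("top","scene"),ims):
    for d in robot.landmark_of(c,"feldspar"): print(c,np.round(d["centre"],4),round(d["conf"],2))
    u,v=proj(c,[.53,-.19,.03])[0].astype(int); out.append(cv2.resize(im[v-25:v+25,u-25:u+25],(400,400),interpolation=cv2.INTER_CUBIC))
cv2.imwrite("pics/crop3.png",np.hstack(out))
E
```

```text
inc [ -0.5   0.6 107. ] yaw 0.1 | tcp [ 0.53   -0.1893  0.119 ] tooly -39.9 t 2.9 q6 0.26 F [-0.36 -0.12  0.36] tilt [-0.002  0.    -1.   ] open 0.0753 gf 0.0
top [ 0.4633 -0.6308  0.0035] 0.65
```

View pics/crop3.png

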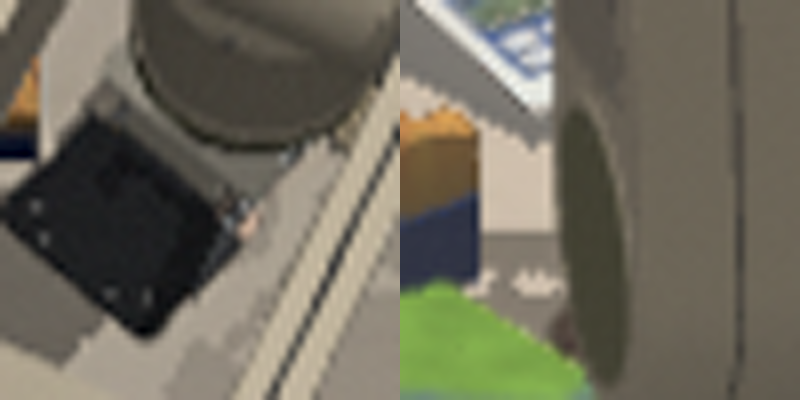

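Both views are now blocked by the arm (the gripper covers the block at crop (250,215) and only the arm shows in the scene crop), so I'm relying on the earlier estimate and descending with care.

>>> play_rows(increments="0 0 30 0 -0.62;0 0 55 0 -0.62;0 0 68 0 -0.62;0 0 76 0 -0.62;0 0 84 0 -0.62")

```text
t: 3.6
tool_pos: [0.5307, -0.1909, 0.0362]
orientation: [2.847, 1.326, 0.001]
force: [0.5, 0.5, 0.5]
opening: 0.0753
gripper_force: 0.0
```

>>> play_rows(increments="0 0 8 0 -0.62;0 0 16 0 -0.62;0 0 22 0 -0.62;0 0 23 0 -0.62")

```text
t: 4.0
tool_pos: [0.5297, -0.1899, 0.0118]
orientation: [-2.846, -1.328, 0.001]
force: [-0.4, -0.3, -1.0]
opening: 0.0755
gripper_force: 0.0
```

>>> play_rows(increments="0 0 0 0 -0.4;0 0 0 0 -0.3;0 0 0 0 -0.2;0 0 0 0 0;0 0 0 0 0.2;0 0 0 0 0.4;0 0 0 0 0.4", force=20)

```text
t: 4.7
tool_pos: [0.5305, -0.1903, 0.0131]
orientation: [2.847, 1.328, 0.001]
force: [-0.2, -0.6, 2.4]
opening: 0.0602
gripper_force: 20.0
```

>>> play_rows(increments="0 0 -5 0 0.4;0 0 -12 0 0.4;0 0 -20 0 0.4;0 0 -30 0 0.4;0 0 -30 0 0.4;0 0 -30 0 0.4", force=25)

```text
t: 5.3
tool_pos: [0.5306, -0.1903, 0.0433]
orientation: [2.846, 1.327, 0.001]
force: [0.5, 0.6, -2.2]
opening: 0.0598
gripper_force: 25.0
```

```bash
python3 -c "
from h import *
go(.53,-.19,.18)
go(.426,.2535,.18,-7.9)"
```

```text
inc [-1.000e-01 -5.000e-01 -1.367e+02] yaw 0 | tcp [ 0.5306 -0.1903  0.0433] tooly -40.0 t 5.3 q6 0.26 F [ 0.46  0.64 -2.25] tilt [ 0.001 -0.    -1.   ] open 0.0598 gf 25.0
inc [ 272.8 -365.2 -137.1] yaw -32.1 | tcp [ 0.5306 -0.1903  0.0433] tooly -40.0 t 5.3 q6 0.26 F [ 0.46  0.64 -2.25] tilt [ 0.001 -0.    -1.   ] open 0.0598 gf 25.0
```

>>> play_rows(increments="0 0 -30 0 0.4;0 0 -70 0 0.4;0 0 -110 0 0.4;20 -26 -130 -3 0.4;48 -64 -137 -8 0.4;76 -102 -137 -12 0.4;104 -140 -137 -16 0.4;132 -178 -137 -20 0.4;160 -216 -137 -24 0.4;188 -254 -137 -28 0.4;216 -290 -137 -32 0.4;242 -325 -137 -32.1 0.4;262 -350 -137 -32.1 0.4;273 -365 -137 -32.1 0.4;273 -365 -137 -32.1 0.4;273 -365 -137 -32.1 0.4;273 -365 -137 -32.1 0.4")

```text
t: 7.0
tool_pos: [0.4261, 0.2527, 0.1793]
orientation: [2.37, 2.062, -0.001]
force: [0.6, -0.6, -3.3]
opening: 0.06
gripper_force: 25.0
```

```bash
python3 - <<'E'
from h import *
go(.426,.2535,.09,-7.9)
ims={c:robot.read_camera(c) for c in("top","scene")}
out=[]
for c,im in ims.items():
    for q in("pan","post","feldspar","edge","yoke"):
        print(c,q,[(np.round(d["centre"],4),round(d["conf"],2)) for d in robot.landmark_of(c,q)][:2])
    u,v=proj(c,[.43,.28,.08])[0].astype(int); u=max(u,50);out.append(cv2.resize(im[v-50:v+50,u-50:u+50],(400,400),interpolation=cv2.INTER_CUBIC))
cv2.imwrite("pics/crop4.png",np.hstack(out))
E
```

```text
inc [ 0.8 -0.2 89.3] yaw -0.0 | tcp [0.4261 0.2527 0.1793] tooly -7.9 t 7.0 q6 0.57 F [ 0.61 -0.57 -3.26] tilt [-0.    -0.001 -1.   ] open 0.06 gf 25.0
top pan [(array([0.4255, 0.2593, 0.0495]), 0.71), (array([ 0.5742, -0.2711, -0.0025]), 0.7)]
top post [(array([0.4181, 0.1901, 0.074 ]), 0.66)]
top feldspar [(array([ 0.4638, -0.6329,  0.0027]), 0.5), (array([0.4198, 0.2558, 0.1646]), 0.48)]
top edge []
top yoke [(array([0.4512, 0.4174, 0.0677]), 0.6)]
scene pan [(array([0.4223, 0.255 , 0.0494]), 0.95)]
scene post [(array([0.4193, 0.187 , 0.0783]), 0.94)]
scene feldspar [(array([0.4206, 0.2519, 0.1709]), 0.41)]
scene edge [(array([0.4484, 0.4196, 0.0444]), 0.77)]
scene yoke [(array([0.4522, 0.4223, 0.0651]), 0.96)]
```

View pics/crop4.png

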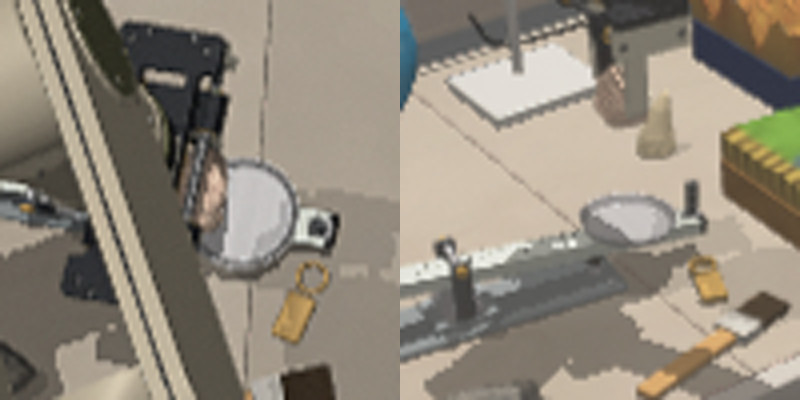

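The picture shows the pink block in the gripper (crop left (205,195)), directly above the empty dish at (245,210), with the post at (322,222). Lowering now.

>>> play_rows(increments="2 -0.5 30 0 0.4;2 -0.5 60 0 0.4;2 -0.5 80 0 0.4;2 -0.5 94 0 0.4;2 -0.5 102 0 0.4;2 -0.5 106 0 0.4;2 -0.5 106 0 0.4;2 -0.5 106 0 0.4;2 -0.5 106 0 0.4")

```text
t: 8.5
tool_pos: [0.4265, 0.256, 0.0747]
orientation: [2.369, 2.063, 0.003]
force: [0.3, -0.5, -3.7]
opening: 0.0605
gripper_force: 25.0
```

```bash
python3 -c "
from h import *
go(.4255,.2545,.062,-7.9)"
```

```text
inc [-1.7 -0.8 12.7] yaw 0.0 | tcp [0.4265 0.256  0.0747] tooly -7.9 t 8.5 q6 0.58 F [ 0.34 -0.48 -3.65] tilt [ 0.002  0.001 -1.   ] open 0.0605 gf 25.0
```

>>> play_rows(increments="0 0 2 0 0.4;0 0 3 0 0.4;0 0 5 0 0.4;0 0 6 0 0.4;0 0 7 0 0.4;0 0 7 0 0.4")

```text
t: 9.1
tool_pos: [0.4256, 0.2556, 0.0664]
orientation: [-2.369, -2.063, 0.001]
force: [-0.3, -0.6, -2.1]
opening: 0.06
gripper_force: 25.0
```

>>> play_rows(increments="0 0 0.7 0 0.4;0 0 1.2 0 0.4;0 0 1.8 0 0.4;0 0 1.8 0 0.4;0 0 1.8 0 0.4")

```text
t: 9.6
tool_pos: [0.4258, 0.2557, 0.0648]
orientation: [-2.369, -2.063, 0.0]
force: [-0.6, -0.3, -2.7]
opening: 0.06
gripper_force: 25.0
```

>>> play_rows(increments="0 0 0.6 0 0.4;0 0 1.2 0 0.4;0 0 1.5 0 0.4;0 0 1.5 0 0.4;0 0 1.5 0 0.4")

```text
t: 10.1
tool_pos: [0.4258, 0.2557, 0.0634]
orientation: [-2.369, -2.063, -0.0]
force: [-1.7, -0.2, -0.2]
opening: 0.06
gripper_force: 25.0
```

>>> play_rows(increments="0 0 0.5 0 0.4;0 0 0.8 0 0.4;0 0 0.8 0 -0.27;0 0 0.8 0 -0.3;0 0 0.8 0 -0.33;0 0 0.8 0 -0.37;0 0 0.8 0 -0.45;0 0 0.8 0 -0.6;0 0 0.8 0 -0.6", force=8)

```text
t: 11.0
tool_pos: [0.4258, 0.2557, 0.0626]
orientation: [2.369, 2.063, 0.0]
force: [-0.6, -0.1, -0.1]
opening: 0.0737
gripper_force: 0.0
```

>>> play_rows(increments="0 0 -8 0 -0.6;0 0 -20 0 -0.6;0 0 -45 0 -0.6;0 0 -75 0 -0.6;0 0 -75 0 -0.6;0 0 -75 0 -0.6;0 0 -75 0 -0.6")

```text
t: 11.7
tool_pos: [0.4253, 0.2555, 0.1371]
orientation: [-2.369, -2.063, 0.001]
force: [0.3, -0.1, -0.6]
opening: 0.0747
gripper_force: 0.0
```

```bash
python3 - <<'E'
from h import *
go(.4185,.1885,.13,-7.9)
ims={c:robot.read_camera(c) for c in("top","scene")}
out=[]
for c,im in ims.items():
    for q in("pan","post","feldspar"):
        print(c,q,[(np.round(d["centre"],4),round(d["conf"],2)) for d in robot.landmark_of(c,q)][:2])
    u,v=proj(c,[.43,.26,.06])[0].astype(int); out.append(cv2.resize(im[v-35:v+35,u-35:u+35],(400,400),interpolation=cv2.INTER_CUBIC))
cv2.imwrite("pics/crop5.png",np.hstack(out))
E
```

```text
inc [-67.3   2.4   7.1] yaw 0.0 | tcp [0.4253 0.2555 0.1371] tooly -7.9 t 11.7 q6 0.58 F [ 0.28 -0.06 -0.62] tilt [-0.001 -0.    -1.   ] open 0.0747 gf 0.0
top pan []
top post [(array([0.4177, 0.1905, 0.0748]), 0.71), (array([0.4543, 0.4206, 0.0701]), 0.59)]
top feldspar [(array([0.4245, 0.2581, 0.0492]), 0.46), (array([ 0.4282, -0.115 ,  0.0025]), 0.25)]
scene pan [(array([0.4237, 0.2526, 0.0497]), 0.76)]
scene post [(array([0.4213, 0.1853, 0.0781]), 0.71), (array([0.4516, 0.4219, 0.0644]), 0.43)]
scene feldspar [(array([0.4212, 0.2543, 0.0523]), 0.53)]
```

View pics/crop5.png

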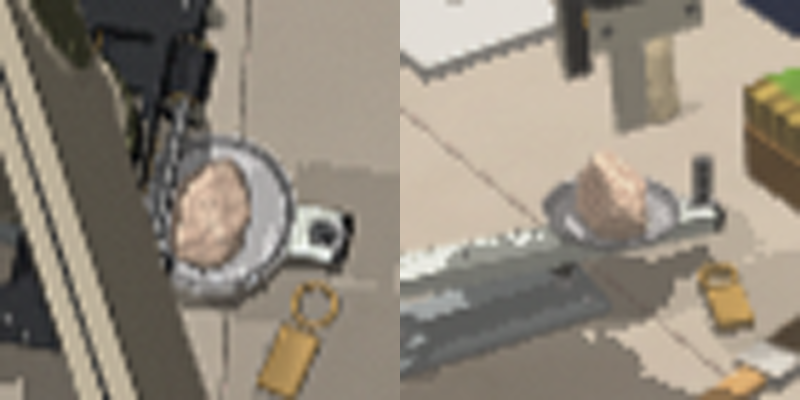

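The pink block sits inside the dish (crop left (210,210), right (610,195)), with the post clear at (325,232). Next, over to the post.

>>> play_rows(increments="-35 1 0 0 0.1;-67 2.5 0 0 0.1;-67 2.5 10 0 0.1;-67 2.5 20 0 0.1;-67 2.5 40 0 0.1;-67 2.5 60 0 0.1;-67 2.5 75 0 0.1;-67 2.5 84 0 0.1;-67 2.5 88 0 0.1;-67 2.5 88 0 0.1;-67 2.5 88 0 0.1")

```text
t: 13.2
tool_pos: [0.4196, 0.1893, 0.0502]
orientation: [2.369, 2.063, 0.001]
force: [0.3, -0.7, 0.5]
opening: 0.0419
gripper_force: 0.0
```

>>> play_rows(increments="0 0 0 0 0.3;0 0 0 0 0.45;0 0 0 0 0.55;0 0 0 0 0.65;0 0 0 0 0.75;0 0 0 0 0.9;0 0 0 0 0.9", force=10)

```text
t: 13.9
tool_pos: [0.4193, 0.1888, 0.0497]
orientation: [2.369, 2.063, 0.0]
force: [0.1, -1.5, 2.1]
opening: 0.0117
gripper_force: 10.0
```

>>> play_rows(increments="0 0 -2 0 0.9;0 0 -4 0 0.9;0.4 0 -7 0 0.9;0.8 0 -10 0 0.9;1.2 0 -13 0 0.9;1.6 0 -16 0 0.9;2 0 -18 0 0.9;2 0 -19 0 0.9;2 0 -19 0 0.9;2 0 -19 0 0.9", force=20)

```text
t: 14.9
tool_pos: [0.4193, 0.191, 0.0685]
orientation: [-2.369, -2.063, -0.0]
force: [0.5, 1.0, -3.5]
opening: 0.0114
gripper_force: 20.0
```

```bash
cat >> h.py <<'E'
def F(n=10):
    f=[]; 
    for _ in range(n): robot.read_camera("top"); f.append(robot.read_state()["force"])
    print("F",np.mean(f,0).round(2),"sd",np.std(f,0).round(2))
E
python3 - <<'E'
from h import *
F(); go(.42,.19,.07)
for c in("top","scene"):
    robot.read_camera(c)
    for q in("beam","pan","post","edge","yoke"):
        print(c,q,[(np.round(d["centre"],4),round(d["conf"],2)) for d in robot.landmark_of(c,q)][:1])
E
```

```text
F [ 0.3   1.43 -3.41] sd [0.43 0.41 0.52]
inc [-0.9  0.8 -1.5] yaw 0 | tcp [0.4193 0.191  0.0685] tooly -7.9 t 15.4 q6 0.45 F [ 0.23  1.42 -3.17] tilt [-0.  0. -1.] open 0.0114 gf 20.0
top beam [(array([0.4504, 0.4038, 0.0425]), 0.79)]
top pan [(array([0.4266, 0.2573, 0.0645]), 0.73)]
top post []
top edge [(array([0.4514, 0.4223, 0.0443]), 0.77)]
top yoke [(array([0.4533, 0.4189, 0.0684]), 0.82)]
scene beam [(array([0.4506, 0.4057, 0.0462]), 0.63)]
scene pan [(array([0.4239, 0.2539, 0.0609]), 0.86)]
scene post [(array([0.4257, 0.1881, 0.0966]), 0.65)]
scene edge [(array([0.4525, 0.4226, 0.0408]), 0.74)]
scene yoke [(array([0.4514, 0.4218, 0.0701]), 0.57)]
```

>>> play_rows(increments="2 0 0 0 0.9;6 0 0 0 0.9;11 0 -1 0 0.9;16 0 -1 0 0.9;21 0 -1 0 0.9;26 0 -1.5 0 0.9;31 0 -1.5 0 0.9;36 0 -1.5 0 0.9;41 0 -1.5 0 0.9;46 0 -1.5 0 0.9;51 0 -1.5 0 0.9;56 0 -1.5 0 0.9;59 0 -1.5 0 0.9;60 0 -1.5 0 0.9;60 0 -1.5 0 0.9;60 0 -1.5 0 0.9")

```text
t: 17.6
tool_pos: [0.4276, 0.2507, 0.0701]
orientation: [-2.369, -2.063, -0.001]
force: [-0.2, 0.7, -1.6]
opening: 0.0115
gripper_force: 20.0
```

```bash
python3 - <<'E'
from h import *
F(); go(.42,.19,.07)
for c in("top","scene"):
    robot.read_camera(c)
    for q in("beam","pan"):
        print(c,q,[(np.round(d["centre"],4),round(d["conf"],2)) for d in robot.landmark_of(c,q)][:1])
E
```

```text
F [ 0.21  1.75 -2.3 ] sd [0.55 1.03 0.48]
inc [-61.1   0.7   0.1] yaw 0 | tcp [0.4277 0.2506 0.0701] tooly -7.9 t 18.1 q6 0.56 F [ 0.46  1.99 -2.93] tilt [ 0.     0.001 -1.   ] open 0.0114 gf 20.0
top beam []
top pan [(array([0.4354, 0.3202, 0.0634]), 0.61)]
scene beam [(array([0.4572, 0.4656, 0.0494]), 0.79)]
scene pan [(array([0.4323, 0.311 , 0.0628]), 0.69)]
```

>>> play_rows(increments="2 0 0 0 0.9;6 0 0 0 0.9;11 0 0 0 0.9;16 0 0 0 0.9;21 0 0 0 0.9;26 0 0 0 0.9;29 0 0 0 0.9;30 0 0 0 0.9;30 0 0 0 0.9;30 0 0 0 0.9")

```text
t: 19.4
tool_pos: [0.4318, 0.2805, 0.0701]
orientation: [-2.369, -2.063, -0.001]
force: [-0.4, -1.2, 0.9]
opening: 0.0115
gripper_force: 20.0
```

```bash
python3 - <<'E'
from h import *
F(); go(.42,.19,.07)
for c in("top","scene"):
    robot.read_camera(c)
    for q in("beam","pan"):
        print(c,q,[(np.round(d["centre"],4),round(d["conf"],2)) for d in robot.landmark_of(c,q)][:1])
E
```

```text
F [ 0.19  1.04 -0.57] sd [0.58 1.24 0.76]
inc [-91.2   0.7   0.1] yaw 0 | tcp [0.4318 0.2804 0.0702] tooly -7.9 t 19.9 q6 0.61 F [ 0.09  2.88 -1.  ] tilt [ 0.     0.001 -1.   ] open 0.0116 gf 20.0
top beam []
top pan [(array([0.4397, 0.3483, 0.0649]), 0.71)]
scene beam [(array([0.465 , 0.4925, 0.0485]), 0.73)]
scene pan [(array([0.4379, 0.3408, 0.0637]), 0.75)]
```

>>> play_rows(increments="2 0 -0.3 0 0.9;5 0 -0.6 0 0.9;8 0 -1 0 0.9;10 0 -1.2 0 0.9;11 0 -1.2 0 0.9;11 0 -1.2 0 0.9;11 0 -1.2 0 0.9")

```text
t: 20.9
tool_pos: [0.4332, 0.291, 0.0712]
orientation: [-2.369, -2.063, -0.0]
force: [-0.6, -3.7, -0.1]
opening: 0.0117
gripper_force: 20.0
```

```bash
python3 - <<'E'
from h import *
F(); go(.42,.19,.07)
E
```

```text
F [-0.33 -3.15  0.86] sd [0.48 0.47 0.47]
inc [-101.9    0.8    1.2] yaw 0 | tcp [0.4332 0.291  0.0712] tooly -7.9 t 21.4 q6 0.63 F [-0.12 -2.74  0.9 ] tilt [ 0.  0. -1.] open 0.0115 gf 20.0
```

>>> play_rows(increments="-0.7 0 0 0 0.9;-1.5 0 0 0 0.9;-1.5 0 0 0 0.9;-1.5 0 0 0 0.9")

```text
t: 21.8
tool_pos: [0.4331, 0.29, 0.0714]
orientation: [-2.369, -2.063, -0.001]
force: [1.0, 3.1, -0.6]
opening: 0.0113
gripper_force: 20.0
```

```bash
python3 - <<'E'
from h import *
F(); go(.42,.19,.07)
E
```

```text
F [ 0.57  3.32 -0.59] sd [0.32 0.56 0.56]
inc [-100.4    0.8    1.2] yaw 0 | tcp [0.433  0.2895 0.0712] tooly -7.9 t 22.3 q6 0.63 F [ 0.12  3.08 -0.33] tilt [ 0.  0. -1.] open 0.0116 gf 20.0
```

>>> play_rows(increments="0.7 0 0 0 0.9;0.7 0 0 0 0.9;0.7 0 0 0 0.9", force=8)

```text
t: 22.6
tool_pos: [0.433, 0.2895, 0.0711]
orientation: [2.369, 2.063, -0.002]
force: [-0.9, -4.1, 1.5]
opening: 0.0117
gripper_force: 8.0
```

>>> play_rows(increments="0 0 0 0 0.73;0 0 0 0 0.7;0 0 0 0 0.66;0 0 0 0 0.6;0 0 0 0 0.5;0 0 0 0 0.3;0 0 0 0 0.15;0 0 0 0 0.1;0 0 0 0 0.1;0 0 0 0 0.1", force=3)

```text
t: 23.6
tool_pos: [0.433, 0.2901, 0.0711]
orientation: [-2.369, -2.063, 0.0]
force: [-0.5, -0.8, 0.2]
opening: 0.0417
gripper_force: 0.0
```

```bash
python3 - <<'E'
from h import *
F(3); go(.42,.19,.07)
out=[]
for c in("top","scene"):
    im=robot.read_camera(c)
    for q in("beam","pan","post"):
        print(c,q,[(np.round(d["centre"],4),round(d["conf"],2)) for d in robot.landmark_of(c,q)][:1])
im=robot.read_camera("scene"); u,v=proj("scene",[.455,.42,.06])[0].astype(int)
cv2.imwrite("pics/crop6.png",cv2.resize(im[v-55:v+55,u-75:u+75],(750,550),interpolation=cv2.INTER_CUBIC))
E
```

```text
F [-0.16 -0.13 -0.54] sd [0.49 0.3  0.37]
inc [-101.     0.8    1.2] yaw 0 | tcp [0.433  0.2902 0.0712] tooly -7.9 t 23.75 q6 0.63 F [ 0.37 -0.54 -0.09] tilt [-0. -0. -1.] open 0.042 gf 0.0
top beam []
top pan [(array([0.4395, 0.3578, 0.0704]), 0.91)]
top post [(array([0.4315, 0.2966, 0.11  ]), 0.89)]
scene beam [(array([0.4637, 0.5004, 0.0374]), 0.62)]
scene pan [(array([0.4387, 0.3521, 0.0714]), 0.65)]
scene post [(array([0.4338, 0.2954, 0.1155]), 0.86)]
```

View pics/crop6.png

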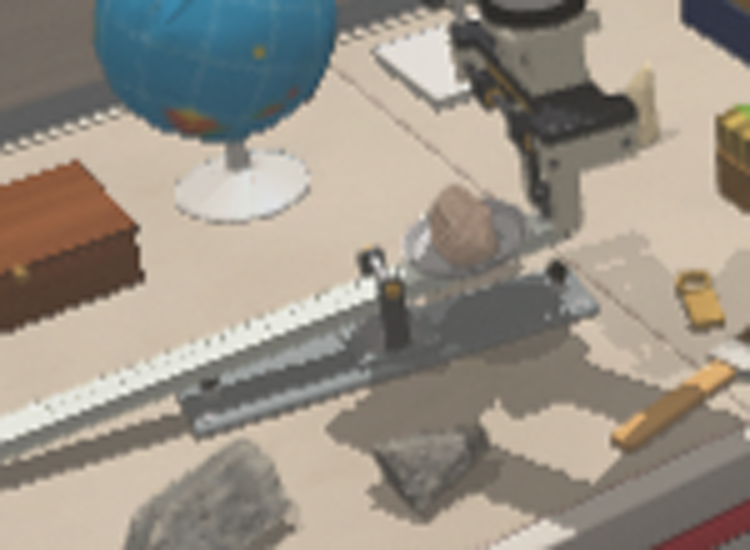

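The beam has tipped bare end down (bare end low at (20,440), dish up), so it slid a few mm too far. I'll re-grip the post higher, level the beam and slide it back about 6 mm.

>>> play_rows(increments="0 0 -5 0 0.1;2 0 -10 0 0.1;3 0 -12.5 0 0.1;3 0 -12.5 0 0.1;3 0 -12.5 0 0.1;3 0 -12.5 0 0.1")

```text
t: 24.8
tool_pos: [0.4334, 0.2931, 0.0836]
orientation: [-2.369, -2.063, 0.0]
force: [-0.3, 0.6, 0.2]
opening: 0.0417
gripper_force: 0.0
```

```bash
python3 - <<'E'
from h import *
F(12); go(.42,.19,.07)
E
```

```text
F [-0.07  0.15  0.2 ] sd [0.61 0.39 0.27]
inc [-104.     0.8   13.7] yaw 0 | tcp [0.4335 0.2932 0.0837] tooly -7.9 t 25.4 q6 0.63 F [ 0.03 -0.52  0.22] tilt [-0.  0. -1.] open 0.0419 gf 0.0
```

>>> play_rows(increments="0 0 0 0 0.4;0 0 0 0 0.55;0 0 0 0 0.65;0 0 0 0 0.75;0 0 0 0 0.9;0 0 0 0 0.9", force=10)

```text
t: 26.0
tool_pos: [0.4335, 0.2932, 0.0838]
orientation: [2.369, 2.063, 0.0]
force: [0.1, 0.1, -0.0]
opening: 0.0116
gripper_force: 10.0
```

>>> play_rows(increments="-0.5 0 2 0 0.9;-1 0 4 0 0.9;-1.5 0 6 0 0.9;-2 0 8 0 0.9;-2.5 0 10 0 0.9;-3 0 12 0 0.9;-3 0 12.5 0 0.9;-5 0 12.5 0 0.9;-7 0 12.5 0 0.9;-9 0 12.5 0 0.9;-10 0 12.5 0 0.9;-10 0 12.5 0 0.9;-10 0 12.5 0 0.9", force=20)

```text
t: 27.3
tool_pos: [0.4322, 0.2834, 0.0713]
orientation: [-2.369, -2.063, -0.0]
force: [0.3, 3.8, 0.9]
opening: 0.0117
gripper_force: 20.0
```

```bash
python3 - <<'E'
from h import *
F(12); go(.42,.19,.07)
E
```

```text
F [0.91 4.15 0.56] sd [0.22 0.53 0.42]
inc [-94.    0.8   1.3] yaw 0 | tcp [0.4321 0.2833 0.0713] tooly -7.9 t 27.9 q6 0.62 F [1.05 3.45 1.18] tilt [ 0. -0. -1.] open 0.0116 gf 20.0
```

>>> play_rows(increments="0.6 0 0 0 0.9;0.6 0 0 0 0.9;0.6 0 0 0 0.9;0.6 0 0 0 0.9;0.6 0 0 0 0.9", force=3)

```text
t: 28.4
tool_pos: [0.432, 0.2832, 0.071]
orientation: [2.369, 2.063, -0.002]
force: [-0.7, -3.2, 1.4]
opening: 0.0121
gripper_force: 3.0
```

```bash
python3 - <<'E'
from h import *
F(12); go(.42,.19,.07)
E
```

```text
F [-0.42 -3.79  1.78] sd [0.73 0.57 0.65]
inc [-94.6   0.8   1.3] yaw 0 | tcp [0.4322 0.2838 0.0712] tooly -7.9 t 29.0 q6 0.62 F [-0.19 -3.73  1.26] tilt [-0. -0. -1.] open 0.0119 gf 3.0
```

>>> play_rows(increments="0 0 0 0 0.9;-2 0 0 0 0.9;-4 0 0 0 0.9;-6 0 0 0 0.9;-6.5 0 0 0 0.9;-6.2 0 0 0 0.9;-6.2 0 0 0 0.9", force=12)

```text
t: 29.7
tool_pos: [0.4313, 0.2776, 0.0712]
orientation: [2.369, 2.063, -0.0]
force: [-0.5, 2.0, 0.3]
opening: 0.0113
gripper_force: 12.0
```

>>> play_rows(increments="0 0 0 0 0.74;0 0 0 0 0.72;0 0 0 0 0.69;0 0 0 0 0.65;0 0 0 0 0.6;0 0 0 0 0.5;0 0 0 0 0.4;0 0 0 0 0.3;0 0 0 0 0.1;0 0 0 0 0.1", force=3)

```text
t: 30.7
tool_pos: [0.4313, 0.2777, 0.0712]
orientation: [-2.369, -2.063, 0.0]
force: [0.1, 0.1, 0.7]
opening: 0.0407
gripper_force: 0.0
```

```bash
cat > look.py <<'E'
from h import *
F(4); go(.42,.19,.07)
for c in("top","scene"):
    im=robot.read_camera(c)
    for q in("beam","pan","post"):
        print(c,q,[(np.round(d["centre"],4),round(d["conf"],2)) for d in robot.landmark_of(c,q)][:1])
E
python3 look.py
```

```text
F [0.11 0.39 0.03] sd [0.33 0.52 0.07]
inc [-88.5   0.8   1.2] yaw 0 | tcp [0.4314 0.2777 0.0712] tooly -7.9 t 30.9 q6 0.61 F [-0.43  1.16  0.01] tilt [-0.  0. -1.] open 0.0419 gf 0.0
top beam [(array([ 0.6038,  0.123 , -0.0031]), 0.42)]
top pan [(array([0.4383, 0.3459, 0.0703]), 0.8)]
top post [(array([0.4317, 0.2827, 0.1082]), 0.71)]
scene beam [(array([0.4633, 0.4875, 0.038 ]), 0.8)]
scene pan [(array([0.4381, 0.3403, 0.0728]), 0.75)]
scene post [(array([0.4371, 0.2813, 0.1134]), 0.89)]
```

>>> play_rows(increments="0 0 -5 0 0.1;2 0 -10 0 0.1;3 0 -13 0 0.1;3 0 -13 0 0.4;3 0 -13 0 0.55;3 0 -13 0 0.65;3 0 -13 0 0.75;3 0 -13 0 0.9;3 0 -13 0 0.9", force=8)

```text
t: 32.2
tool_pos: [0.4316, 0.2806, 0.0841]
orientation: [-2.369, -2.063, 0.001]
force: [-0.3, -1.2, 0.2]
opening: 0.0117
gripper_force: 8.0
```

>>> play_rows(increments="-0.5 0 2.5 0 0.9;-1 0 5 0 0.9;-2 0 8 0 0.9;-3 0 11 0 0.9;-5 0 13 0 0.9;-7 0 13 0 0.9;-9 0 13 0 0.9;-11 0 13 0 0.9;-11.8 0 13 0 0.9;-11.4 0 13 0 0.9;-11.4 0 13 0 0.9", force=10)

```text
t: 33.3
tool_pos: [0.4301, 0.2689, 0.0712]
orientation: [2.369, 2.063, -0.001]
force: [-0.6, -0.5, 0.3]
opening: 0.0116
gripper_force: 10.0
```

```bash
python3 -c "
from h import *
F(10); go(.42,.19,.07)"
```

```text
F [-0.47 -2.71  0.73] sd [0.57 1.   0.52]
inc [-79.6   0.8   1.2] yaw 0 | tcp [0.4301 0.269  0.0711] tooly -7.9 t 33.8 q6 0.6 F [-0.07 -4.1   1.42] tilt [-0.    -0.001 -1.   ] open 0.012 gf 10.0
```

>>> play_rows(increments="0 0 2 0 0.9;0 0 3.5 0 0.9;0 0 3.5 0 0.9;0 0 2 0 0.9;0 0 0 0 0.9;0 0 0 0 0.9;0 0 0 0 0.9")

```text
t: 34.5
tool_pos: [0.4303, 0.2699, 0.0715]
orientation: [-2.369, -2.063, -0.002]
force: [0.0, 1.0, -1.1]
opening: 0.0115
gripper_force: 10.0
```

```bash
python3 -c "
from h import *
F(10); go(.42,.19,.07)"
```

```text
F [ 0.04  3.12 -1.26] sd [0.41 0.69 0.45]
inc [-80.2   0.8   1.2] yaw 0 | tcp [0.4302 0.2696 0.0713] tooly -7.9 t 35.0 q6 0.6 F [-0.13  3.28 -1.37] tilt [ 0.  0. -1.] open 0.0115 gf 10.0
```

>>> play_rows(increments="1.5 0 0 0 0.9;3 0 0 0 0.9;3.6 0 0 0 0.9;3.3 0 0 0 0.9;3.3 0 0 0 0.9")

```text
t: 35.5
tool_pos: [0.4306, 0.2725, 0.0712]
orientation: [2.369, 2.063, -0.001]
force: [-1.0, -3.6, -0.0]
opening: 0.0112
gripper_force: 10.0
```

>>> play_rows(increments="0 0 0 0 0.74;0 0 0 0 0.72;0 0 0 0 0.69;0 0 0 0 0.65;0 0 0 0 0.6;0 0 0 0 0.5;0 0 0 0 0.4;0 0 0 0 0.3;0 0 0 0 0.1;0 0 0 0 0.1", force=3)

```text
t: 36.5
tool_pos: [0.4307, 0.2727, 0.0712]
orientation: [-2.369, -2.063, -0.0]
force: [-0.8, -0.5, 0.3]
opening: 0.0408
gripper_force: 0.0
```

```bash
python3 look.py
```

```text
F [-0.04 -0.33 -0.02] sd [0.39 0.44 0.33]
inc [-83.3   0.8   1.2] yaw 0 | tcp [0.4307 0.2726 0.0712] tooly -7.9 t 36.7 q6 0.6 F [-0.64 -0.65  0.35] tilt [-0.  0. -1.] open 0.0418 gf 0.0
top beam [(array([0.4517, 0.4209, 0.0677]), 0.62)]
top pan [(array([0.4391, 0.3421, 0.0709]), 0.84)]
top post [(array([0.4353, 0.2788, 0.111 ]), 0.65)]
scene beam [(array([0.463 , 0.4841, 0.0411]), 0.86)]
scene pan [(array([0.4343, 0.3358, 0.0733]), 0.61)]
scene post [(array([0.4363, 0.2741, 0.1121]), 0.91)]
```

>>> play_rows(increments="0 0 -5 0 0.1;2 0 -10 0 0.1;3 0 -13.5 0 0.1;3 0 -13.5 0 0.4;3 0 -13.5 0 0.6;3 0 -13.5 0 0.75;3 0 -13.5 0 0.9;3 0 -13.5 0 0.9", force=8)

```text
t: 37.9
tool_pos: [0.4309, 0.2755, 0.0845]
orientation: [-2.369, -2.063, 0.001]
force: [0.5, -0.5, 0.1]
opening: 0.0117
gripper_force: 8.0
```

>>> play_rows(increments="-0.5 0 2.5 0 0.9;-1 0 5 0 0.9;-2 0 8 0 0.9;-3 0 11 0 0.9;-5 0 13.5 0 0.9;-7 0 15 0 0.9;-9 0 16 0 0.9;-10.7 0 15 0 0.9;-11 0 14 0 0.9;-10.6 0 13.5 0 0.9;-10.6 0 13.5 0 0.9", force=10)

```text
t: 39.0
tool_pos: [0.4296, 0.2647, 0.0713]
orientation: [2.369, 2.063, -0.001]
force: [-0.5, -0.7, -0.8]
opening: 0.0116
gripper_force: 10.0
```

```bash
python3 -c "
from h import *
F(6); go(.42,.19,.07)"
```

```text
F [ 0.08 -1.41 -0.09] sd [0.49 0.73 0.77]
inc [-75.3   0.9   1.1] yaw 0 | tcp [0.4295 0.2647 0.0711] tooly -7.9 t 39.3 q6 0.59 F [-0.4  -2.14  0.59] tilt [-0.    -0.001 -1.   ] open 0.0118 gf 10.0
```

>>> play_rows(increments="0 0 0 0 0.74;0 0 0 0 0.72;0 0 0 0 0.69;0 0 0 0 0.65;0 0 0 0 0.6;0 0 0 0 0.5;0 0 0 0 0.4;0 0 0 0 0.3;0 0 0 0 0.1;0 0 0 0 0.1", force=3)

```text
t: 40.3
tool_pos: [0.4296, 0.2652, 0.0712]
orientation: [-2.369, -2.063, 0.0]
force: [0.2, 0.7, -0.5]
opening: 0.0405
gripper_force: 0.0
```

```bash
python3 look.py
```

```text
F [-0.04  0.41 -0.04] sd [0.23 0.56 0.48]
inc [-75.7   0.8   1.2] yaw 0 | tcp [0.4296 0.2651 0.0712] tooly -7.9 t 40.5 q6 0.59 F [ 0.24 -0.49 -0.08] tilt [-0. -0. -1.] open 0.0418 gf 0.0
top beam []
top pan [(array([0.4352, 0.3308, 0.0534]), 0.7)]
top post [(array([0.4285, 0.2627, 0.0812]), 0.85)]
scene beam [(array([0.4626, 0.4749, 0.0528]), 0.66)]
scene pan [(array([0.4362, 0.3263, 0.0534]), 0.9)]
scene post [(array([0.4321, 0.2608, 0.0838]), 0.73)]
```

>>> play_rows(increments="-1 0 5 0 0.1;-2 0 10 0 0.1;-3 0 13 0 0.1;-3 0 13 0 0.1;-3 0 13 0 0.4;-3 0 13 0 0.6;-3 0 13 0 0.75;-3 0 13 0 0.9;-3 0 13 0 0.9", force=8)

```text
t: 41.8
tool_pos: [0.4293, 0.2622, 0.0584]
orientation: [2.369, 2.063, 0.0]
force: [0.2, 0.1, 0.4]
opening: 0.0115
gripper_force: 8.0
```

>>> play_rows(increments="0.5 0 -2.5 0 0.9;1 0 -5 0 0.9;2 0 -8 0 0.9;3 0 -11 0 0.9;3.5 0 -13 0 0.9;5 0 -14.5 0 0.9;6.5 0 -15 0 0.9;7.3 0 -14 0 0.9;7 0 -13 0 0.9;7 0 -13 0 0.9;7 0 -13 0 0.9", force=10)

```text
t: 42.9
tool_pos: [0.4302, 0.2693, 0.0712]
orientation: [-2.369, -2.063, -0.0]
force: [-1.0, -1.9, 1.3]
opening: 0.0117
gripper_force: 10.0
```

```bash
python3 look.py
```

```text
F [-0.29 -1.87  0.33] sd [0.43 0.34 0.19]
inc [-79.9   0.8   1.3] yaw 0 | tcp [0.4302 0.2693 0.0713] tooly -7.9 t 43.1 q6 0.6 F [ 0.26 -1.83  0.26] tilt [ 0.  0. -1.] open 0.0119 gf 10.0
top beam []
top pan []
top post [(array([0.4331, 0.2692, 0.0969]), 0.55)]
scene beam [(array([0.4625, 0.4825, 0.0482]), 0.72)]
scene pan [(array([0.436 , 0.3299, 0.0657]), 0.78)]
scene post [(array([0.4354, 0.2645, 0.0979]), 0.72)]
```

>>> play_rows(increments="0 0 0 0 0.74;0 0 0 0 0.72;0 0 0 0 0.69;0 0 0 0 0.65;0 0 0 0 0.6;0 0 0 0 0.5;0 0 0 0 0.4;0 0 0 0 0.3;0 0 0 0 0.1;0 0 0 0 0.1", force=3)

```text
t: 44.5
tool_pos: [0.4301, 0.2691, 0.0712]
orientation: [-2.369, -2.063, 0.0]
force: [0.4, -1.0, 0.0]
opening: 0.041
gripper_force: 0.0
```

```bash
python3 look.py
```

```text
F [-0.02  0.14 -0.34] sd [0.49 0.37 0.71]
inc [-79.8   0.8   1.2] yaw 0 | tcp [0.4302 0.2691 0.0712] tooly -7.9 t 44.7 q6 0.6 F [ 0.76 -0.17 -0.21] tilt [ 0.  0. -1.] open 0.0416 gf 0.0
top beam []
top pan [(array([0.4379, 0.336 , 0.0628]), 0.89)]
top post [(array([0.4311, 0.2694, 0.0943]), 0.69)]
scene beam [(array([0.4618, 0.4799, 0.0464]), 0.9)]
scene pan [(array([0.4371, 0.3302, 0.0625]), 0.7)]
scene post [(array([0.4334, 0.2688, 0.0951]), 0.6)]
```

Level. Withdrawing straight up and checking that it stays.

>>> play_rows(increments="0 0 -4 0 0.1;0 0 -12 0 0.1;0 0 -25 0 0.1;0 0 -50 0 0.1;0 0 -80 0 0.1;0 0 -110 0 0.1;-30 0 -130 0 0.1;-60 0 -140 0 0.1;-60 0 -140 0 0.1;-60 0 -140 0 0.1;-60 0 -140 0 0.1;-60 0 -140 0 0.1;-60 0 -140 0 0.1;-60 0 -140 0 0.1;-60 0 -140 0 0.1;-60 0 -140 0 0.1;-60 0 -140 0 0.1;-60 0 -140 0 0.1;-60 0 -140 0 0.1;-60 0 -140 0 0.1")

```text
t: 47.1
tool_pos: [0.4219, 0.2097, 0.2113]
orientation: [2.369, 2.063, 0.0]
force: [-0.9, -1.5, 0.4]
opening: 0.0416
gripper_force: 0.0
```

```bash
python3 look.py; python3 - <<'E'
from h import *
im=robot.read_camera("scene"); u,v=proj("scene",[.455,.42,.06])[0].astype(int)
cv2.imwrite("pics/crop7.png",cv2.resize(im[v-55:v+55,u-75:u+75],(750,550),interpolation=cv2.INTER_CUBIC))
E
```

```text
F [-0.23 -0.16  0.27] sd [0.33 0.46 0.57]
inc [-19.7   0.8 141.3] yaw 0 | tcp [0.4219 0.2097 0.2113] tooly -7.9 t 47.3 q6 0.49 F [0.1  0.34 0.34] tilt [-0. -0. -1.] open 0.0417 gf 0.0
top beam []
top pan [(array([0.4357, 0.3383, 0.0628]), 0.64)]
top post []
scene beam [(array([0.4632, 0.4821, 0.047 ]), 0.91)]
scene pan [(array([0.4356, 0.3271, 0.0638]), 0.9)]
scene post [(array([0.4346, 0.268 , 0.0984]), 0.75)]
```

View pics/crop7.png

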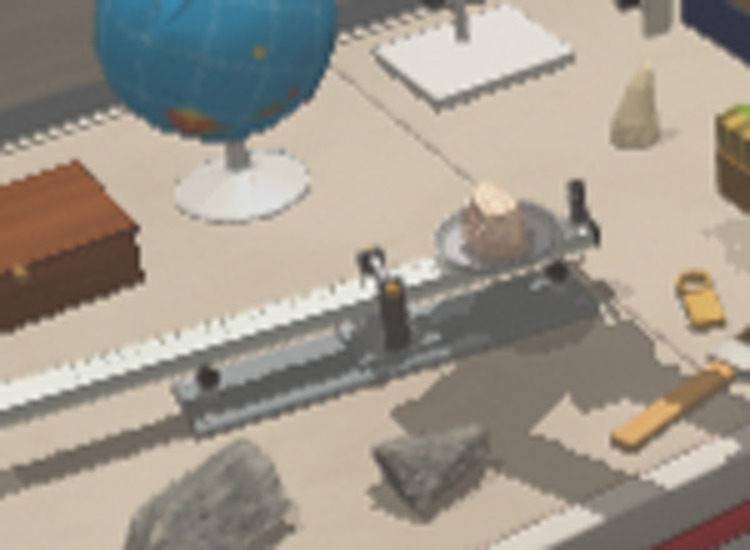

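The beam is level on the edge, clear of both stops (at (207,377) and (557,270)), with the block in the dish at (495,225). Handing in.

```bash
python3 -c "
from plant import robot
print(robot.close_job())"
```

```text
the job is handed in; nothing more can be done
None
```

The feldspar is in the dish and the beam was balancing level by itself, clear of both stops, about 2.6 s after release; I handed the job in at about 47 s, after three earlier slide positions tipped and were corrected.

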